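# Release the pressure cap of a small vessel

### The job

Take the pressure cap off the aluminium vessel the safe way: without pressing, turn it counter-clockwise (seen from above) until it rests lightly against its first stop and keep it there for a moment to vent; then press it down against its spring, keep turning past the stop until it is free, and lift it off. Set the cap down gently, bar upward, in the middle of the perforated steel dish and let go; do not force the stop or the spring, and leave the dropper bottle and the marker where they are.

Things in the scene. Friction and masses are not known exactly. Their poses are not given: they have to be found in the camera images.
- vessel: Round aluminium pressure vessel, fixed on the table: 124 mm across the foot, body 104 mm across, shoulder 100 mm high; a gauge points to its -x, a hose barb to +x. Origin: centre of its underside, z up. Angles are about its z from its x, counter-clockwise from above. Its steel neck (40 mm across) has a lip 52 mm across in two arcs, -6 to 69 and 174 to 249 degrees, under which the cap hooks.
- cap: Black cap on the neck, 0.12 kg, 63 mm across. Origin: centre of its lower edge. Round top at z = 16.5 mm; on it a grip bar 14 mm wide (x), 50 mm long (y), up to z = 40.5 mm. Two tabs inside at +x and -x hook under the lip. Its x starts 18 to 29 degrees from the vessel's x; pressed below the first stop and turned on, it is free of the lip from about 82 to 150 degrees.
- seal: Sprung rubber seal disc in the neck, 28 mm across; origin on the vessel axis, 120 mm above the table with the cap shut, 6.5 mm below its upper face, which pushes the underside of the cap's top upward. About 6 N downward on the cap begin to move it, 1.5 N more for each mm, 13.5 N at 5 mm, where it bottoms; it rises 4 mm when the cap is free. It is damaged above 30 N.
- dish: Loose perforated steel dish, 207 mm across, 34 mm high, flat floor about 100 mm across and 2 mm thick, sloping sides. Origin at the centre of its underside.
- dropper: Bystander: small white dropper bottle, 30 mm across, 62 mm high, standing between vessel and dish. Origin at the centre of its underside.
- marker: Bystander: marker pen, 137 mm long (its y), 13 mm thick, lying on the table. Origin at the centre of its underside.
- neck (a point): Centre of the neck's top, 120 mm above the table, on the vessel's axis. Hidden under the lip are the first stop's two teeth, 3 mm high, 23.5 mm from the axis. They stop the cap somewhere between 33 and 47 degrees, each time elsewhere: feel for it. Turning drags below 0.15 N m before it; at it the resistance rises steeply. Over 20 N on a tooth damages it. Pressed down 3 to 5 mm, the cap passes.
Things that resemble listed ones, but are neither listed nor needed, are in the scene too. Leave any yellow look-alike of the cap alone. Several things have the shape of the vessel; the one meant has the colours described above.

How it is judged:
On the way, in this order (a step that is already met when the one before it is completed fails the run):
1. the cap rests against the first stop, not pressed down ((contact force between cap and first_stop_c0 above 0.5 N or contact force between cap and first_stop_c1 above 0.5 N) and z of cap in the frame of vessel above 0.1125 m and angle between the x axis of cap and the x axis of vessel, either way round below 0.9 rad), for 0.3 s.
2. the cap, pressed down on the neck, has turned past the stop (angle between the x axis of cap and the x axis of vessel, either way round above 0.95 rad and z of cap in the frame of vessel below 0.1115 m).
3. the cap is lifted clear of the neck (z of cap in the frame of vessel above 0.135 m), for 0.1 s.
At the end, for the whole second after the job is handed in: The cap lies at rest on the floor of the dish, bar upward (tilt below 0.3 rad), its centre within 45 mm of the dish's centre, released (horizontal distance between cap and dish below 0.045 m and z of cap in the frame of dish below 0.02 m and angle between cap's own z axis and vertical below 0.3 rad and linear speed of cap below 0.02 m/s and contact force between cap and dish above 0.3 N); the robot touches nothing.
It fails at once if the first stop is forced (more than 20 N on a tooth) (contact force between cap and first_stop_c0 above 20 N or contact force between cap and first_stop_c1 above 20 N).
It fails at once if the seal's spring is forced (more than 30 N on it) (contact force between cap and seal above 30 N).
It fails at once if the cap is dropped or slammed into the dish (more than 60 N) (contact force between cap and dish above 60 N).
It fails at once if the dropper bottle is moved by more than 30 mm or knocked over (distance of dropper from where it was at the start of the episode above 0.03 m or angle between dropper's own z axis and vertical above 0.5 rad).
It fails at once if the marker is moved by more than 30 mm (distance of marker from where it was at the start of the episode above 0.03 m).
It also fails if it takes over 64 s, if anything falls off the work surface, if the arm or the gripper's body presses on something with over 40 N, if the wrist force passes 120 N, or if a joint passes its speed limit or range.

### The arm

A 7-joint arm with a two-finger parallel gripper is mounted at the origin on a cart in front of the work surface, level with it; the furniture and walls round the work are solid. World frame = base frame: x ahead of the robot, y to its left, z up, the work surface at z = 0. Lengths are in m, angles in rad, forces in N, time in s.
With the tool pointing down it reaches from about 0.35 to 0.9 m from the base axis. Payload 8.1 kg.
Tool frame: the origin (TCP) lies at the very end of the fingers, on their centre line; the grasp point (between the pads) lies 19 mm behind it; z points along the fingers, y is the line along which they close (so a half turn about z gives the same grasp; the last joint's range is limited). The gripper opens to 85 mm and grips with 20 to 120 N. Pads are 22 mm wide; open, the fingers measure 114 mm over their backs; the gripper's body (76 mm by 85 mm) begins 54 mm behind the grasp point. The pads swing forward as they close: fully open they stand 13 mm farther back than shut.
Start: joints at [1.19, 0.434, 0.025, 1.573, -0.012, 1.134, -0.075], TCP at [0.171, -0.601, 0.231] pointing down, gripper open.
Joint ranges: [-2.62, 2.62], [-0.44, 2.09], [-1.27, 1.32], [0.08, 2.57], [-1.32, 4.46], [0.12, 2], [-2.74, 2.74]. Speed limits (rad/s): [2.22, 2.22, 3.01, 3.01, 3.14, 3.14, 3.14].

### API

Orientations are given as a unit quaternion [w, x, y, z].
In Python, from workcell import arm, claw, kin, status, eyes, order gives the robot as it stands. Calls block until the motion is done:
- arm.goto(position, orientation): joint-space move of the TCP to a pose.
- arm.move_straight(position, rot=None, vel=0.15): straight line of the TCP; rot=None keeps the orientation; vel is the mean speed in m/s.
- arm.movej(angles): joint-space move.
- claw.move_gripper(opening, strength=None): finger opening in m; strength is the grip in N (None keeps the last); returns when the fingers have stopped.
- arm.pause(seconds).
- kin.solve_ik(position, orientation): joint angles nearest the present ones, or None.
- status.observe(): the state.
- eyes.get_image(name): name is "scene" or "top" or "wrist"; returns (picture, depth): 420x560x3 uint8, red, green, blue; 420x560 float32, m along the optical axis (not along the pixel's ray), 0 where there is no reading.
- eyes.camera_model(name): a dict with "vertical_fov" (degrees; the focal length in pixels is half the picture's height over the tangent of half this angle, whatever the lens; pixels are square), "cx", "cy" (the principal point, pixels), "origin" and "rotation" of the camera in the world. Camera axes: x right, y up, looking along -z (the intrinsics and any distortion apply to the point x, -y, -z); pixel columns grow to the right and rows downward; lengths in m; the calibration is good to about 2 mm. A picture is of the moment at which its call begins: read the wrist's pose just before it. camera_model takes no time and is no camera call; for the wrist camera it gives the pose at the moment of the call.
A pose or a line that the arm cannot do raises arm.PlanningError and nothing moves.
- order.close_job(): hands the job in; it is judged then, once.
The state is a dict: "clock": time; "joints": joint angles; "qvel": joint speeds; "joint_efforts": joint torques, N m; "tcp_pos": TCP position; "eef_rot": TCP orientation; "force": force on the tool from outside, world axes, zero at the start; "torque": the same for the moment, N m; "finger_gap": finger opening in m; "grasp_force": force on a finger pad.
Only numpy, scipy, OpenCV 4.12 (cv2) and the standard library are available. Lean on these libraries where they do the work, as an engineer would, in place of code of your own. Each camera call takes 0.05 s, during which the arm holds its last target. There are 200 camera calls.

## Working session

There is one attempt and no reset: what is moved stays moved. The work goes in short steps, each a Python script; the robot and the scene stay as the last script left them, time stands still between calls to the robot, and variables do not carry over. Pictures are saved under pics/ and viewed, at most 10 in all, crops included, and the job is handed in when it is done.

```bash
mkdir -p pics; ls; python3 - <<'E'
from workcell import arm, claw, kin, status, eyes, order
import cv2,numpy as np
for n in ("scene","top"):
    p,d=eyes.get_image(n); cv2.imwrite(f"pics/{n}0.png",p[:,:,::-1]); np.savez(f"{n}0.npz",p=p,d=d)
    m=eyes.camera_model(n); print(n,m, (d==0).mean())
print(status.observe())
E
```

```text
pics
scene {'vertical_fov': 50.57242087859656, 'cx': 276.78273319732267, 'cy': 209.2309506497084, 'origin': array([-0.23858469,  0.54335547,  0.71095694]), 'rotation': array([-0.41782732, -0.20783825,  0.41152273,  0.78286182])} 0.014306972789115645
top {'vertical_fov': 54.07379127900614, 'cx': 278.3049844408063, 'cy': 199.05072310963544, 'origin': array([0.3968781 , 0.07543052, 0.97308031]), 'rotation': array([ 0.71477383,  0.03114225, -0.02610211, -0.6981742 ])} 0.003903061224489796
{'clock': 0.1, 'joints': array([ 1.19043251,  0.43514572,  0.0250039 ,  1.57399568, -0.01158299,
        1.13402072, -0.07508525]), 'qvel': array([ 0.00107787, -0.0010488 , -0.00072497, -0.00334248,  0.00018235,
       -0.0001826 , -0.00013239]), 'joint_efforts': array([ 4.70273837e-03, -6.71755171e+01,  1.02928117e+00, -3.16904998e+01,
        1.59537565e-02,  7.17705698e-03,  6.67146722e-06]), 'tcp_pos': array([ 0.17118122, -0.60062864,  0.23061356]), 'eef_rot': array([-6.90355651e-04,  9.90376327e-01,  1.38398783e-01, -1.75951078e-04]), 'force': array([-0.37075401,  0.07935596,  0.4618008 ]), 'torque': array([-0.08045473,  0.04235699,  0.03261584]), 'grasp_force': 0.0, 'finger_gap': 0.08499428450033132}
```

View pics/scene0.png

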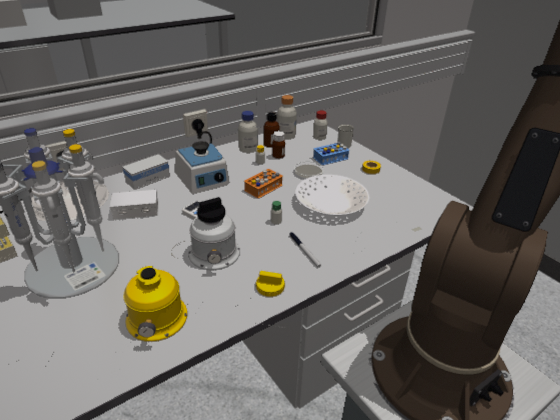

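View pics/top0.png

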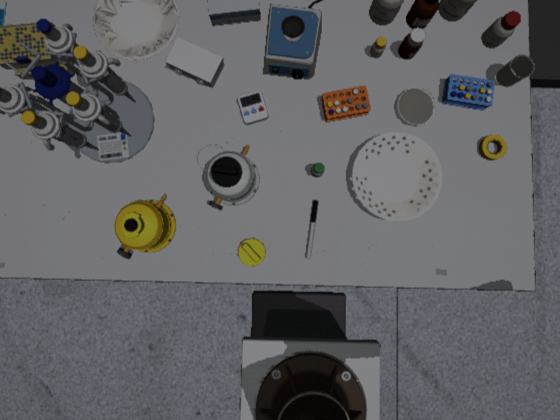

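The scene shows two vessel shapes. The aluminium one with a black cap is at top (230,172) / scene (212,235), and an all-yellow look-alike is at top (143,223) / scene (153,300). There is also a loose yellow cap at top (252,252). The aluminium one fits the description. The dish is at top (396,177), the dropper at (317,170) and the marker at (313,228). Next I measure and make the confirming crop.

```bash
cat > h.py <<'E'
import numpy as np, cv2
from scipy.spatial.transform import Rotation as R
def q2R(q): return R.from_quat([q[1],q[2],q[3],q[0]])
def world(m,d):
    h,w=d.shape; f=h/2/np.tan(np.radians(m['vertical_fov'])/2)
    v,u=np.mgrid[:h,:w].astype(float)
    c=np.stack([(u-m['cx'])/f*d,-(v-m['cy'])/f*d,-d],-1)
    return q2R(m['rotation']).apply(c.reshape(-1,3)).reshape(h,w,3)+m['origin']
def down(yaw): # tool z down, tool y (closing line) at angle yaw in world
    y=np.array([np.cos(yaw),np.sin(yaw),0]); z=np.array([0,0,-1.]); x=np.cross(y,z)
    q=R.from_matrix(np.stack([x,y,z],1)).as_quat(); return np.array([q[3],q[0],q[1],q[2]])
E
python3 - <<'E'
from h import *
from workcell import eyes
a=np.load('top0.npz'); p,d=a['p'],a['d']; W=world(eyes.camera_model('top'),d)
Z=W[...,2]
for u,v in [(20,260),(440,272),(330,230),(500,200),(280,130)]: print('table',u,v,W[v,u].round(4))
def box(u0,u1,v0,v1):
    m=np.zeros(d.shape,bool); m[v0:v1,u0:u1]=1; return m&(d>0)
b=box(200,268,135,212)
m=b&(Z>.142); P=W[m]; print('bar',m.sum(),P.mean(0),P[:,2].max(),np.percentile(P[:,2],90)); r=cv2.minAreaRect(P[:,:2].astype(np.float32)*1000); print(r)
m=b&(Z>.12)&(p.max(2)<90); P=W[m]; print('cap',m.sum(),cv2.minEnclosingCircle(P[:,:2].astype(np.float32)*1000),np.histogram(P[:,2],bins=np.arange(.115,.165,.005)))
m=b&(Z>.05)&(Z<.107); P=W[m]; print('body',cv2.minEnclosingCircle(P[:,:2].astype(np.float32)*1000))
hsv=cv2.cvtColor(p,cv2.COLOR_RGB2HSV)
m=b&(hsv[...,1]>110)&(Z>.02)&(hsv[...,2]>60); n,l,s,c=cv2.connectedComponentsWithStats(m.astype(np.uint8))
for i in range(1,n):
  if s[i,4]>5: print('brass',s[i],c[i],np.median(W[l==i],0))
b=box(335,455,120,230); m=b&(Z>.025)&(Z<.045); P=W[m]; print('dish rim',cv2.minEnclosingCircle(P[:,:2].astype(np.float32)*1000), P[:,2].max(), W[177,396])
b=box(305,330,155,185); m=b&(Z>.03); P=W[m]; print('dropper',P.mean(0),P[:,2].max())
b=box(300,325,195,262); m=b&(Z>.006); P=W[m]; print('marker',P.mean(0),P.min(0),P.max(0))
cv2.imwrite('pics/crop1.png',cv2.resize(p[130:220,180:280,::-1],None,fx=6,fy=6,interpolation=cv2.INTER_CUBIC))
E
```

```text
table 20 260 [ 3.177e-01  6.879e-01 -5.000e-04]
table 440 272 [ 0.3139 -0.2977  0.0006]
table 330 230 [ 0.4054 -0.0401  0.0009]
table 500 200 [ 0.4855 -0.4398  0.0019]
table 280 130 [0.6415 0.0832 0.0037]
bar 190 [0.51880467 0.1906256  0.15438959] 0.16006751740032077 0.15708289352064528
((519.5909423828125, 191.57843017578125), (49.6802864074707, 14.025280952453613), 84.3961181640625)
cap 744 ((519.787841796875, 191.68959045410156), 32.11262512207031) (array([  0,   8,  93, 440,  10,  12,   8,  72, 100]), array([0.115, 0.12 , 0.125, 0.13 , 0.135, 0.14 , 0.145, 0.15 , 0.155,
       0.16 ]))
body ((507.95513916015625, 196.59500122070312), 66.18677520751953)
brass [243 145   6  11  33] [245.42424242 149.66666667] [0.58441969 0.16193246 0.03868187]
brass [215 197   7   7  32] [217.84375 199.96875] [0.46599602 0.21809749 0.05561324]
dish rim ((532.9482421875, -188.46424865722656), 104.27535247802734) 0.03982316772651551 [ 5.34876308e-01 -1.95325089e-01  3.32380007e-05]
dropper [ 0.54038911 -0.00462538  0.0542224 ] 0.0653370954562692
marker [0.40713616 0.00394281 0.01191141] [ 0.33941769 -0.01004572  0.00609528] [0.48151136 0.03057785 0.01960384]
```

View pics/crop1.png

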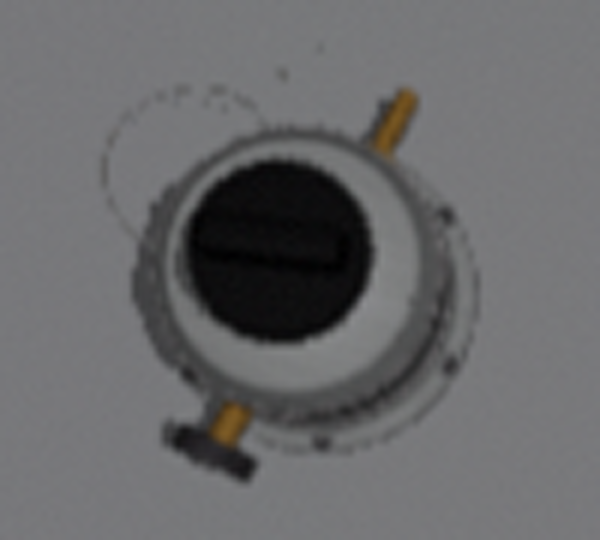

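The crop confirms it: aluminium vessel with a black cap, gauge at lower left, barb at upper right. Vessel x points to about -25.4° and cap x to about -5.6°, a difference of 19.8°, which lies inside the expected 18–29°. The cap centre is about (0.5195, 0.1916). Next I check the wrist range and approach.

```bash
python3 - <<'E'
from h import *
from workcell import arm, claw, kin, status, eyes
C=np.array([.5195,.1916])
for base in (-5.6,174.4):
  for dy in (0,40,70,100,115):
    j=kin.solve_ik([*C,.135],down(np.radians(base+dy))); print(base,dy,None if j is None else np.round(j,2))
for y in (-95,-50,-5,40,85): 
    j=kin.solve_ik([.533,-.19,.05],down(np.radians(y))); print('dish',y,None if j is None else np.round(j,2))
E
```

```text
-5.6 0 [ 0.29  0.69 -1.12  1.8   0.7   1.11 -1.18]
-5.6 40 [ 0.29  0.69 -1.12  1.8   0.7   1.11 -0.48]
-5.6 70 [ 0.3   0.71 -1.15  1.8   0.72  1.12  0.02]
-5.6 100 [ 0.31  0.73 -1.18  1.8   0.74  1.14  0.53]
-5.6 115 [ 0.17  0.58 -0.89  1.81  0.53  1.    0.97]
174.4 0 [ 0.26  0.66 -1.07  1.81  0.66  1.08  2.  ]
174.4 40 [-1.1   0.58  0.96  1.92 -0.58  0.96 -2.4 ]
174.4 70 [-0.87  0.46  0.58  1.9  -0.33  0.87 -2.14]
174.4 100 [ 0.03  0.51 -0.68  1.82  0.39  0.94 -2.31]
174.4 115 [ 0.07  0.53 -0.72  1.82  0.42  0.95 -2.07]
dish -95 [ 0.34  0.56 -0.13  1.9   0.1   0.7  -1.51]
dish -50 [ 0.46  0.57 -0.3   1.88  0.25  0.72 -0.85]
dish -5 [ 0.57  0.6  -0.45  1.87  0.37  0.75 -0.18]
dish 40 [ 0.67  0.64 -0.61  1.87  0.49  0.79  0.5 ]
dish 85 [ 0.68  0.64 -0.62  1.87  0.5   0.8   1.28]
```

```bash
python3 - <<'E'
from h import *
from workcell import arm, claw, kin, status, eyes
C=np.array([.5195,.1916])
j=status.observe()['joints']; j[0]=-.457; arm.movej(j)
claw.move_gripper(.03,30)
q=down(np.radians(-5.6)); s=kin.solve_ik([*C,.23],q); print(np.round(s,2))
arm.goto([*C,.23],q)
o=status.observe(); print(o['clock'],o['tcp_pos'],o['force'],o['torque'],o['finger_gap'])
m=eyes.camera_model('wrist'); p,d=eyes.get_image('wrist'); cv2.imwrite('pics/w1.png',p[:,:,::-1])
np.savez('w1.npz',p=p,d=d); W=world(m,d); Z=W[...,2]; print(m['origin'])
g=(np.hypot(W[...,0]-C[0],W[...,1]-C[1])<.05)&(d>0)
b=g&(Z>.145)&(Z<.17)&(p.max(2)<90); P=W[b]; print(b.sum(),cv2.minAreaRect(P[:,:2].astype(np.float32)*1000),np.percentile(P[:,2],[10,50,90]))
b=g&(Z>.12)&(Z<.14)&(p.max(2)<90); P=W[b]; print(b.sum(),cv2.minEnclosingCircle(P[:,:2].astype(np.float32)*1000),np.percentile(P[:,2],[10,50,90]))
for jx in (-1.18,): pass
E
```

```text
[-0.54  0.32  0.12  1.76 -0.04  1.07 -0.51]
4.375 [0.51951076 0.19181756 0.23049578] [-0.53166817  0.45127242 -0.36128974] [-0.01495197 -0.0642259   0.02025808] 0.03008324939365744
[0.52679176 0.26757818 0.37294915]
1592 ((521.6766357421875, 193.54202270507812), (48.72420120239258, 13.96682357788086), 84.33992004394531) [0.15236091 0.15401589 0.15498848]
4519 ((521.8519897460938, 193.78416442871094), 31.59742546081543) [0.12927269 0.13030061 0.13117908]
```

View pics/w1.png

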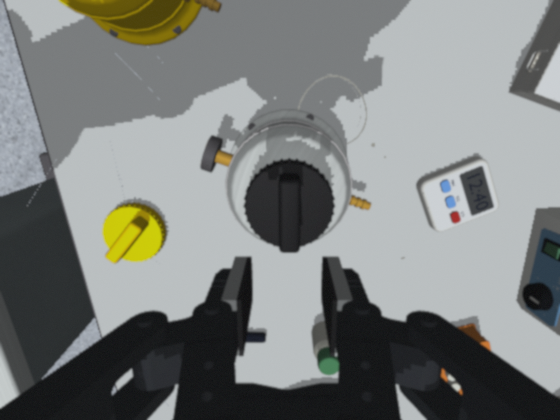

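The wrist view shows the black cap at (289,205) with its bar along the column, and it agrees with the top view to 2 mm. I use the mean of the two, descend to a light touch, back off and grip.

```bash
python3 - <<'E'
from h import *
from workcell import arm, claw, kin, status, eyes
C=np.array([.5207,.1927]); q=down(np.radians(-5.65))
arm.move_straight([*C,.145],q,.1); claw.move_gripper(.026,30)
f0=status.observe()['force']; print(f0)
z=.139
while z>.127:
    arm.move_straight([*C,z],vel=.03); o=status.observe(); f=o['force']-f0
    print(round(z,4),o['clock'],o['tcp_pos'].round(4),f.round(2))
    if abs(f[2])>1.8: break
    z-=.001
z+=.0035
arm.move_straight([*C,z],vel=.05)
claw.move_gripper(.01,25)
o=status.observe()
for k in('clock','tcp_pos','force','torque','finger_gap','grasp_force','joints'): print(k,o[k])
E
```

```text
[-0.03088705  0.02625294 -0.74858874]
0.139 5.9917 [0.5205 0.1926 0.1387] [ 0.02 -0.3   0.31]
0.138 6.2417 [0.5207 0.1927 0.138 ] [-0.67 -0.55  0.32]
0.137 6.4917 [0.5207 0.1927 0.137 ] [-0.13 -0.84  1.07]
0.136 6.7417 [0.5207 0.1927 0.1359] [-0.02  0.58  0.79]
0.135 6.9917 [0.5206 0.1927 0.1349] [ 0.15 -0.41  0.37]
0.134 7.2417 [0.5207 0.1927 0.1339] [-0.06  0.03 -0.11]
0.133 7.4917 [0.5206 0.1927 0.1329] [0.02 0.74 0.75]
0.132 7.7417 [0.5206 0.1927 0.1319] [ 0.71 -0.19  0.79]
0.131 7.9917 [0.5207 0.1927 0.1309] [0.35 0.33 0.04]
0.13 8.2417 [0.5208 0.1927 0.1303] [-0.67  0.19  5.33]
clock 8.7417
tcp_pos [0.52072036 0.19269513 0.13350628]
force [-0.64438169 -0.45495836  1.44580375]
torque [-0.09563829  0.0562547   0.01299587]
finger_gap 0.012996314922311803
grasp_force 30.5034202337265
joints [-0.52685022  0.42419693  0.10287835  1.86824566 -0.05617489  0.85188058
 -0.49462862]
```

```bash
python3 - <<'E'
from h import *
from workcell import arm, claw, kin, status, eyes
j=np.array([-0.52685022,0.42419693,0.10287835,1.86824566,-0.05617489,0.85188058,-0.49462862]); j=status.observe()['joints'].copy()
j0=j[6]; np.save('j0.npy',j)
t0=status.observe()['torque'][2]
base=None; a=0
def read(n=1):
    T=[status.observe()['torque'][2]]
    return T[0]
log=[]
for k in range(70):
    a+= 3 if a<9 else .6
    j[6]=j0+np.radians(a); arm.movej(j); o=status.observe(); t=o['torque'][2]-t0
    log.append(t); dr=np.median(log[-8:-2]) if len(log)>3 else None
    print(round(a,1),round(19.75+a,1),round(o['clock'],2),'tz %.3f'%t,'j7err %.2f'%np.degrees(j[6]-o['joints'][6]),o['force'].round(1),'gap %.4f'%o['finger_gap'])
    if dr is not None and t<dr-.07 and a>8: break
    if t<-.28: break
    if a>29: break
np.save('a.npy',[a,j0,t0])
E
```

```text
3 22.8 8.99 tz 0.120 j7err 0.07 [-0.4  0.3  2. ] gap 0.0134
6 25.8 9.24 tz 0.055 j7err 0.12 [-0.2 -0.5  3.1] gap 0.0137
9 28.8 9.49 tz 0.036 j7err 0.14 [-0.9 -0.3  2.6] gap 0.0133
9.6 29.4 9.74 tz -0.053 j7err 0.05 [-1.1 -0.2  1.5] gap 0.0134
```

```bash
cat >> h.py <<'E'
def settle(arm,status,n=4,dt=.03):
    T=[];F=[]
    for _ in range(n):
        arm.pause(dt); o=status.observe(); T.append(o['torque']); F.append(o['force'])
    return np.mean(F,0),np.mean(T,0),o
E
python3 - <<'E'
from h import *
from workcell import arm, claw, kin, status, eyes
a,j0,t0=np.load('a.npy'); j=np.load('j0.npy')
for k in range(6):
    arm.pause(.03); o=status.observe(); print(round(o['clock'],3),o['torque'].round(3),o['joint_efforts'][6].round(3),np.degrees(j0+np.radians(a)-o['joints'][6]).round(3))
for k in range(3):
    a+=.6; j[6]=j0+np.radians(a); arm.movej(j); F,T,o=settle(arm,status); print(round(a+19.75,2),round(o['clock'],2),T.round(3),F.round(1),o['joint_efforts'][6].round(3),np.degrees(j[6]-o['joints'][6]).round(3),o['finger_gap'].round(5))
np.save('a.npy',[a,j0,t0])
E
```

```text
9.775 [-0.08   0.065 -0.016] 0.049 0.048
9.808 [-0.052  0.083 -0.053] 0.038 0.042
9.842 [-0.099  0.062 -0.071] 0.037 0.037
9.875 [-0.103  0.071 -0.064] 0.041 0.033
9.908 [-0.078  0.061 -0.04 ] 0.046 0.027
9.942 [-0.153  0.105 -0.026] 0.051 0.024Traceback (most recent call last):
  File "<stdin>", line 7, in <module>
AttributeError: 'float' object has no attribute 'round'
```

```bash
python3 - <<'E'
from h import *
from workcell import arm, claw, kin, status, eyes
a,j0,t0=np.load('a.npy'); j=np.load('j0.npy'); a=10.2
log=[]
for k in range(32):
    a+=.6; j[6]=j0+np.radians(a); arm.movej(j); F,T,o=settle(arm,status,3); log.append(T[2])
    np.save('a.npy',[a,j0,t0])
    print(round(a+19.75,2),round(o['clock'],2),'tz %.3f eff %.3f err %.3f gap %.5f'%(T[2],o['joint_efforts'][6],np.degrees(j[6]-o['joints'][6]),o['finger_gap']),F.round(1))
    if T[2]<-.2 or (len(log)>3 and T[2]<np.median(log[:-1])-.1): break
E
```

```text
30.55 10.68 tz 0.013 eff 0.005 err 0.003 gap 0.01328 [-0.1 -0.3  2.5]
31.15 11.03 tz 0.008 eff 0.004 err -0.001 gap 0.01320 [-0.8 -0.   1.9]
31.75 11.38 tz 0.002 eff 0.004 err 0.000 gap 0.01363 [-0.8  0.   2.4]
32.35 11.72 tz 0.007 eff 0.004 err -0.000 gap 0.01331 [-0.1 -0.5  2. ]
32.95 12.07 tz 0.018 eff 0.004 err -0.001 gap 0.01343 [-0.3 -0.4  1.9]
33.55 12.43 tz 0.008 eff 0.003 err 0.002 gap 0.01340 [-0.3 -0.5  2.4]
34.15 12.78 tz 0.022 eff 0.003 err -0.000 gap 0.01309 [-0.2 -0.3  2.1]
34.75 13.12 tz 0.028 eff 0.003 err 0.001 gap 0.01290 [-0.5  0.4  2.1]
35.35 13.47 tz 0.006 eff 0.003 err 0.003 gap 0.01303 [-0.8 -0.1  2.1]
35.95 13.82 tz 0.022 eff 0.003 err -0.000 gap 0.01362 [-0.5 -0.5  2.5]
36.55 14.18 tz 0.028 eff 0.003 err 0.002 gap 0.01334 [ 0.1 -0.4  2.3]
37.15 14.53 tz 0.005 eff 0.003 err 0.001 gap 0.01329 [-0.3  0.   2.5]
37.75 14.88 tz 0.009 eff 0.003 err 0.000 gap 0.01369 [-0.2 -0.5  2.3]
38.35 15.22 tz -0.018 eff 0.003 err 0.001 gap 0.01346 [-0.2 -0.   2.3]
38.95 15.57 tz -0.018 eff 0.002 err 0.001 gap 0.01342 [-0.2 -0.   1.7]
39.55 15.93 tz -0.025 eff 0.003 err 0.001 gap 0.01331 [-0.7 -0.4  2.1]
40.15 16.27 tz -0.009 eff 0.002 err 0.002 gap 0.01336 [-0.1 -0.2  2.1]
40.75 16.62 tz -0.014 eff 0.002 err 0.001 gap 0.01352 [-0.3 -0.2  2.1]
41.35 16.98 tz -0.019 eff 0.013 err -0.000 gap 0.01366 [-0.4  0.   2.5]
41.95 17.32 tz -0.000 eff 0.038 err -0.001 gap 0.01333 [-0.5 -0.7  2.6]
42.55 17.68 tz -0.099 eff 0.096 err 0.001 gap 0.01306 [-0.1 -0.9  2.4]
```

```bash
python3 - <<'E'
from h import *
from workcell import arm, claw, kin, status, eyes
a,j0,t0=np.load('a.npy'); j=np.load('j0.npy')
for k in range(5):
    a+=.3; j[6]=j0+np.radians(a); arm.movej(j); F,T,o=settle(arm,status,3)
    np.save('a.npy',[a,j0,t0])
    print(round(a+19.75,2),round(o['clock'],2),'tz %.3f eff %.3f err %.3f gap %.5f'%(T[2],o['joint_efforts'][6],np.degrees(j[6]-o['joints'][6]),o['finger_gap']),F.round(1))
    if o['joint_efforts'][6]>.19: break
F,T,o=settle(arm,status,8,.1); print(T,F,o['joint_efforts'][6],o['tcp_pos'],o['clock'])
E
```

```text
42.85 18.02 tz -0.135 eff 0.155 err 0.002 gap 0.01339 [ 0.7 -0.6  1.9]
43.15 18.38 tz -0.229 eff 0.205 err 0.003 gap 0.01332 [ 0.1 -1.8  2.3]
[-0.44889828 -0.09596164 -0.21590722] [ 0.0924113  -1.87963054  2.20784295] 0.20411625970155 [0.52074301 0.19260308 0.13349311] 19.175
```

```bash
python3 - <<'E'
from h import *
from workcell import arm, claw, kin, status, eyes
a,j0,t0=np.load('a.npy'); j=np.load('j0.npy')
a-=1.5; j[6]=j0+np.radians(a); arm.movej(j); np.save('a.npy',[a,j0,t0])
claw.move_gripper(.008,60)
F0,T,o=settle(arm,status,4); p=o['tcp_pos'].copy(); print(o['clock'],F0,T,o['finger_gap'],p,o['grasp_force'])
for k in range(1,9):
    dz=.0007*k
    arm.move_straight([p[0],p[1],.1335-dz],vel=.02); F,T,o=settle(arm,status,3)
    print(round(dz,4),o['clock'],(F-F0).round(2),T.round(3),o['tcp_pos'].round(5),o['finger_gap'])
    if F[2]-F0[2]>11.3: break
np.save('jp.npy',o['joints'])
E
```

```text
19.775 [-0.25701164 -1.92141264  3.83956415] [-0.49806279 -0.02769051 -0.01874713] 0.012957273461295712 [0.52075264 0.19271734 0.13359317] 63.768285512924194
0.0007 20.125 [-0.24 -0.54  2.22] [-0.56   0.104 -0.028] [0.52074 0.19273 0.13294] 0.012634211628346104
0.0014 20.475 [-0.71 -0.69  1.87] [-0.583  0.176 -0.013] [0.52076 0.19274 0.13233] 0.012274134300266009
0.0021 20.825 [-0.94 -0.5   3.35] [-0.581  0.283 -0.008] [0.52076 0.19273 0.1317 ] 0.012950315666304552
0.0028 21.175 [-1.18 -0.94  4.62] [-0.594  0.323 -0.026] [0.52075 0.19269 0.13107] 0.012453965184739704
0.0035 21.525 [-1.25 -1.05  5.45] [-0.667  0.399  0.011] [0.52077 0.19272 0.13045] 0.012706590708889265
0.0042 21.875 [-1.81 -1.45  6.12] [-0.699  0.511  0.002] [0.52075 0.19275 0.12982] 0.012377153626471777
0.0049 22.225 [-1.95 -0.65  6.9 ] [-0.696  0.528 -0.025] [0.52078 0.19273 0.12922] 0.012601700071270407
0.0056 22.575 [-1.7  -1.1   7.81] [-0.742  0.6   -0.031] [0.5208  0.19274 0.12862] 0.013124117422902832
```

```bash
python3 - <<'E'
from h import *
from workcell import arm, claw, kin, status, eyes
a,j0,t0=np.load('a.npy'); o=status.observe()
j=np.array(kin.solve_ik([.52076,.19272,.1279],o['eef_rot'])); j6=j[6]
print('dj',(j-o['joints']).round(4), a, np.degrees(j6-j0))
b=a; base=o['joint_efforts'][6]
while b<91:
    b+= .6 if b<28 else 4
    j[6]=j6+np.radians(b-a); arm.movej(j); o=status.observe(); e=o['joint_efforts'][6]
    np.save('a.npy',[b,j0,t0]); np.save('jp.npy',j)
    print(round(b+19.75,2),round(o['clock'],2),'tz %.3f eff %.3f gap %.5f z %.4f'%(o['torque'][2],e,o['finger_gap'],o['tcp_pos'][2]),o['force'].round(1))
    if e>.25 or o['force'][2]>20: print('STOP');break
E
```

```text
dj [ 0.0001  0.0008 -0.0002  0.0008 -0.0001 -0.0016  0.0001] 21.900000000000013 21.960972370729223
42.25 22.82 tz -0.026 eff 0.088 gap 0.01265 z 0.1286 [-2.6 -3.1 11.4]
42.85 23.07 tz -0.005 eff 0.088 gap 0.01281 z 0.1286 [-2.1 -1.9 11.7]
43.45 23.32 tz -0.034 eff 0.088 gap 0.01289 z 0.1287 [-1.4 -3.4 11.8]
44.05 23.57 tz -0.045 eff 0.088 gap 0.01286 z 0.1287 [-2.3 -2.8 12.3]
44.65 23.82 tz 0.000 eff 0.088 gap 0.01240 z 0.1287 [-2.2 -2.2 10.4]
45.25 24.07 tz -0.085 eff 0.089 gap 0.01296 z 0.1287 [-1.8 -1.9 10.3]
45.85 24.32 tz -0.065 eff 0.089 gap 0.01253 z 0.1287 [-1.9 -2.7 12.2]
46.45 24.57 tz -0.052 eff 0.089 gap 0.01253 z 0.1287 [-2.7 -2.  12.3]
47.05 24.82 tz -0.042 eff 0.089 gap 0.01256 z 0.1287 [-1.5 -2.6 12. ]
47.65 25.07 tz -0.069 eff 0.089 gap 0.01271 z 0.1287 [-2.7 -2.6 12. ]
48.25 25.32 tz -0.046 eff 0.090 gap 0.01274 z 0.1287 [-1.9 -2.1 11.9]
52.25 25.57 tz 0.084 eff 0.255 gap 0.01279 z 0.1288 [-1.2 -2.4 11.4]
STOP
```

```bash
python3 - <<'E'
from h import *
from workcell import arm, claw, kin, status, eyes
b,j0,t0=np.load('a.npy'); j=np.load('jp.npy'); F,T,o=settle(arm,status,2); print(o['joint_efforts'][6],T)
while b<91:
    b+=4; j[6]+=np.radians(4); arm.movej(j); arm.pause(.06); o=status.observe(); e=o['joint_efforts'][6]
    np.save('a.npy',[b,j0,t0]); np.save('jp.npy',j)
    print(round(b+19.75,2),round(o['clock'],2),'tz %.3f eff %.3f gap %.5f z %.4f'%(o['torque'][2],e,o['finger_gap'],o['tcp_pos'][2]),o['force'].round(1))
    if e>.35 or o['force'][2]>20: print('STOP');break
E
```

```text
-0.03988850978203118 [-0.46494128  0.39497366  0.08932021]
56.25 25.95 tz 0.142 eff -0.034 gap 0.01275 z 0.1287 [-2.7 -2.  12.6]
60.25 26.26 tz 0.163 eff -0.051 gap 0.01251 z 0.1287 [-3.1 -1.1 11.4]
64.25 26.57 tz 0.121 eff -0.048 gap 0.01279 z 0.1287 [-2.1 -1.4 12.6]
68.25 26.88 tz 0.121 eff -0.038 gap 0.01255 z 0.1286 [-3.9 -1.5 11.4]
72.25 27.18 tz 0.072 eff -0.026 gap 0.01278 z 0.1286 [-3.3 -0.9 12.7]
76.25 27.49 tz 0.068 eff -0.043 gap 0.01252 z 0.1286 [-4.3 -0.6 11.4]
80.25 27.8 tz 0.070 eff -0.028 gap 0.01264 z 0.1286 [-3.8 -1.7 11.9]
84.25 28.11 tz 0.149 eff -0.039 gap 0.01281 z 0.1286 [-3.4 -1.5 12.7]
88.25 28.42 tz 0.087 eff -0.053 gap 0.01304 z 0.1287 [-3.8 -1.2 11.3]
92.25 28.73 tz 0.081 eff -0.043 gap 0.01258 z 0.1286 [-3.5 -0.1 12.6]
96.25 29.03 tz 0.127 eff -0.053 gap 0.01252 z 0.1286 [-3.7 -1.4 12.6]
100.25 29.34 tz 0.153 eff -0.062 gap 0.01227 z 0.1286 [-4.2 -1.5 12.5]
104.25 29.65 tz 0.122 eff -0.042 gap 0.01261 z 0.1285 [-4.4 -2.1 12.6]
108.25 29.96 tz 0.081 eff -0.053 gap 0.01264 z 0.1285 [-3.1 -0.7 12.3]
112.25 30.27 tz 0.098 eff -0.052 gap 0.01270 z 0.1285 [-3.9 -1.5 13. ]
```

```bash
python3 - <<'E'
from h import *
from workcell import arm, claw, kin, status, eyes
for z in (.133,.138,.145,.16,.20,.24):
    arm.move_straight([.52076,.19272,z],vel=.06); o=status.observe()
    print(z,round(o['clock'],2),o['force'].round(1),o['torque'].round(2),round(o['finger_gap'],4))
    if o['force'][2]<-12: print('STUCK');break
p,d=eyes.get_image('scene'); cv2.imwrite('pics/s2.png',cv2.resize(p[120:300,120:400,::-1],None,fx=2.5,fy=2.5))
E
```

```text
0.133 30.52 [-2.1 -1.4  6.8] [-0.34  0.55 -0.01] 0.0123
0.138 30.77 [-0.5 -1.3 -0.8] [-0.14  0.13  0.04] 0.0128
0.145 31.03 [-0.3  0.7 -1.8] [-0.05  0.02  0.01] 0.0126
0.16 31.43 [ 0.4 -0.9 -1.7] [-0.    0.04 -0.  ] 0.0126
0.2 32.25 [-0.2 -0.1 -0.6] [0.03 0.05 0.04] 0.0127
0.24 33.07 [-0.1 -0.6 -0.4] [ 0.02  0.03 -0.01] 0.013
```

View pics/s2.png

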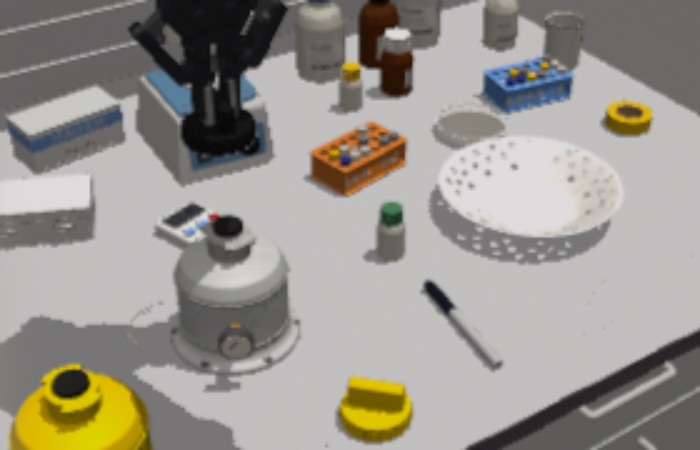

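The cap hangs in the gripper at crop (218,130) and the vessel is open. The dish is at crop (530,190). Next I carry the cap over and lower it to contact.

```bash
python3 - <<'E'
from h import *
from workcell import arm, claw, kin, status, eyes
D=[.5335,-.189]
arm.move_straight([*D,.20],vel=.25)
arm.move_straight([*D,.035],vel=.12)
F0,T,o=settle(arm,status,4); print(o['clock'],F0.round(2),o['tcp_pos'].round(4))
z=.029
while z>.012:
    arm.move_straight([*D,z],vel=.02); o=status.observe(); f=o['force']-F0
    if f[2]>2.5: break
    z-=.0012
print(z,o['clock'],f.round(2),o['tcp_pos'].round(4))
claw.move_gripper(.03)
arm.pause(.1); print(status.observe()['force'])
arm.move_straight([*D,.15],vel=.12)
p,d=eyes.get_image('scene'); cv2.imwrite('pics/s3.png',cv2.resize(p[120:300,120:400,::-1],None,fx=2.5,fy=2.5))
p,d=eyes.get_image('wrist'); W=world(eyes.camera_model('wrist'),d); cv2.imwrite('pics/w3.png',p[:,:,::-1])
g=(np.hypot(W[...,0]-D[0],W[...,1]-D[1])<.06)&(d>0)&(p.max(2)<90)&(W[...,2]>.01)&(W[...,2]<.055)
P=W[g]; print(g.sum(),P[:,:2].mean(0),np.percentile(P[:,2],[5,50,95])); print(status.observe()['clock'])
E
```

```text
36.4583 [-0.09 -0.   -1.32] [ 0.5339 -0.1891  0.0356]
0.020600000000000004 38.6583 [-2.3   0.71 11.8 ] [ 0.5336 -0.189   0.0214]
[-0.21537717 -0.63222391 -0.82679172]
4917 [ 0.53150439 -0.18773122] [0.01689375 0.01852323 0.04264018]
40.3917
```

View pics/s3.png

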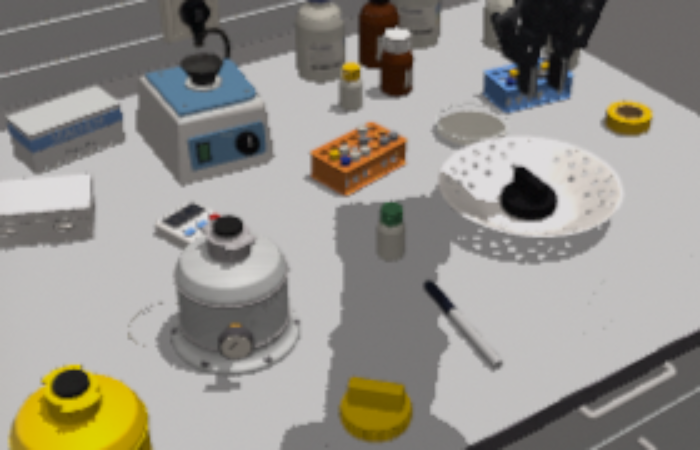

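The cap sits bar upward in the dish at crop (528,195), with its top at 18.5 mm (2 mm floor plus 16.5 mm). It is released, and the dropper and marker have not moved. Handing in.

```bash
python3 - <<'E'
from workcell import order
print(order.close_job())
E
```

```text
the job is handed in; nothing more can be done
None
```

The cap was held against its first stop for about a second to vent, then pressed, turned past the stop and lifted off, and it now sits released, bar upward, in the middle of the dish; the job is handed in at about 40 s, with no verdict returned.

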